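# Open the ink jar against the stops

## Robot

A 6-joint arm with a two-finger parallel gripper is mounted at the origin on a cart in front of the work surface, level with it; the furniture and walls round the work are solid. World frame = base frame: x ahead of the robot, y to its left, z up, the work surface at z = 0. Lengths are in m, angles in rad, forces in N, time in s.
With the tool pointing down it reaches from about 0.35 to 0.925 m from the base axis. Payload 6.4 kg.
Tool frame: the origin (TCP) lies midway between the tips of the shut fingers; the grasp point (between the pads) lies 19 mm behind it; z points along the fingers, y is the line along which they close (so a half turn about z gives the same grasp; the last joint's range is limited). The gripper opens to 85 mm and grips with 20 to 120 N. Pads are 22 mm wide; open, the fingers measure 114 mm over their backs; the gripper's body (76 mm by 85 mm) begins 54 mm behind the grasp point. The pads swing forward as they close: fully open they stand 13 mm farther back than shut.
Start: joints at [1.011, 0.245, 1.558, -0, 1.339, -0.174], TCP at [0.245, 0.602, 0.231] pointing down, gripper open.
Joint ranges: [-3.13, 3.13], [-1.02, 2.26], [0.13, 2.54], [-0.95, 4.09], [0.21, 2.88], [-2.74, 2.74]. Speed limits (rad/s): [2.57, 2.57, 3.14, 3.14, 3.14, 3.14].

## Interface

Orientations are given as a unit quaternion [w, x, y, z].
In Python, from plant import env, cams, sensors gives the robot as it stands. Calls block until the motion is done:
- env.reach(position, orientation): joint-space move of the TCP to a pose.
- env.move_straight(position, v=0.15, attitude=None, until_force=None): straight line of the TCP; attitude=None keeps the orientation; v is the mean speed in m/s. With until_force (N) it stops when the force on the tool has changed by that much, and returns True; else False.
- env.move_joints(angles): joint-space move.
- env.open_jaws() and env.gripper_close(f_grip=None): open the fingers fully, or close them until they stop; f_grip is the grip in N (None keeps the last).
- env.wait(seconds).
- env.solve_ik(position, orientation): joint angles nearest the present ones, or None.
- cams.snapshot(name): name is "scene" or "top" or "wrist"; returns a dict with "image" (420x560x3 uint8, blue, green, red), "z_map" (420x560 float32, m along the optical axis (not along the pixel's ray), 0 where there is no reading), "camera_matrix" (3x3 intrinsics, pixels), "k1" (the pictures are not rectified: a ray, as slopes to the right and down, at radius r is drawn at 1 + k1 r^2 times it, then the intrinsics apply), "xyz" and "rotation" of the camera in the world. Camera axes: x right, y down, z forward; pixel columns grow to the right and rows downward; lengths in m; the calibration is good to about 2 mm. A picture is of the moment at which its call begins.
A pose or a line that the arm cannot do raises env.Unreachable and nothing moves.
- env.hand_in(): hands the job in; it is judged then, once.
Readings, each from a call of its own:
- sensors.current_t(): time.
- sensors.current_joints(): joint angles.
- sensors.current_qd(): joint speeds.
- sensors.current_effort(): joint torques, N m.
- sensors.current_eef_pos(): TCP position.
- sensors.current_tcp_rot(): TCP orientation.
- sensors.current_contact_force(): force on the tool from outside, world axes, zero at the start.
- sensors.current_torque(): the same for the moment, N m.
- sensors.current_finger_gap(): opening from 0.0 (shut) to 1.0 (fully open).
- sensors.current_gripper_force(): force on a finger pad.
Only numpy, scipy, OpenCV 4.12 (cv2) and the standard library are available. Lean on these libraries where they do the work, as an engineer would, in place of code of your own. Each camera call takes 0.05 s, during which the arm holds its last target. There are 200 camera calls.

## Task

Open the ink jar in its stand: by its tight cap, spin the whole jar anticlockwise (seen from above) until its two side ribs bear on the two stop posts and brace it, then keep turning the cap anticlockwise, with a fresh grip if needed, and stop once the thread has let go. Lift the cap straight up and finish still holding it level a finger's breadth or two above the jar's mouth, with the jar left standing in its nest, its ribs at the posts. Leave the other things on the desk alone.

Things in the scene. Friction and masses are not known exactly. Their poses are not given: they have to be found in the camera images.
- stand: Fixed stand: dark base plate 100x124x8 mm, a round nest (ring 66 mm outside, 54 mm inside, top 28 mm above the desk) and two steel stop posts (16 mm radial, 14 mm wide, top 50 mm above the desk) on its own -y and +y sides, 28 to 44 mm from the nest's axis. Origin on the nest's axis at desk level, z up.
- jar: White ink jar, 0.3 to 0.5 kg, loose in the nest, where it can spin. Straight body 50 mm across, 58 mm tall; neck to 78 mm, hidden in the cap; in its mouth a sprung rubber sealing pad that rises to 87 mm when the cap is off. Origin: centre of its underside, 8 mm above the desk, z up. Vertical ribs (6 mm wide, sticking out 9 mm, 23 to 49 mm above the underside) on its own -x and +x sides.
- jar_rib (a point): Point on the jar's -x rib, 31 mm from the jar's axis (3 mm inside the rib's outer edge), half-way up the rib, 36 mm above the jar's underside. Axes as the jar's.
- brace_point (a point): Point of the stand where jar_rib lies when the ribs bear on the posts, coming to them anticlockwise seen from above: 31 mm from the nest's axis, 44 mm above the desk, by the -y post. At the start each rib stands 0.45 to 1.3 rad short of its post (clockwise of it).
- cap_mid (a point): Centre, half-way up, of the jar's ribbed aluminium screw cap: 54 mm across, 25 mm tall, 0.05 kg. When tight this is 72.5 mm above the jar's underside, 80 mm above the desk. Fingers may reach below its edge: the jar is slimmer. Tight (0.1 to 0.3 N m): turned anticlockwise it spins the jar, which takes less, until the ribs meet the posts; only then does it turn on the jar. Axes: the cap's, z up.
- cap_edge (a point): Point on the cap's wall at its own +x side, half-way up, 27 mm from cap_mid. Tight: cap x axis along jar x axis within 0.04 rad. Turned anticlockwise on the jar it rises up to 2.5 mm (it need not be raised) and the thread lets go at about 0.93 rad (53 degrees); from 1.0 to 1.55 rad it lifts straight off; an inner stop blocks it at about 1.6 rad while down.
- eraser: A flat eraser, 22x54x12 mm, lying beside the stand. Loose bystander, to be left alone. Origin at the centre of its underside.
- pencil_sharpener: A round brass pencil sharpener, 29 mm across, 25 mm high, beside the stand. Loose bystander, to be left alone. Origin at the centre of its underside.
- match_box: A matchbox, 36x56x15 mm, lying behind the stand. Loose bystander, to be left alone. Origin at the centre of its underside.
- ink_bottle: A squat ink bottle with a narrower cap, 52 mm across, 58 mm high, to the left; not the jar to open. Loose bystander, to be left alone. Origin at the centre of its underside.
- hourglass_base: An hourglass, 56 mm across, 100 mm high, to the left. Loose bystander, to be left alone. Origin at the centre of its underside.
- rubber_stamp_0: A turned hand stamp standing on its face, 38 mm across, 70 mm high, to the left. Loose bystander, to be left alone. Origin at the centre of its underside.

How it is judged:
By the outcome, as a careful person would: the job done as asked, in the order asked, and still so for the second after the job is handed in, while the arm keeps its last pose, push and grip.
It also fails if it takes over 45 s, if anything falls off the work surface, if the arm or the gripper's body presses on something with over 40 N, if the wrist force passes 120 N, or if a joint passes its speed limit or range.

## Working session

There is one attempt and no reset: what is moved stays moved. The work goes in short steps, each a Python script; the robot and the scene stay as the last script left them, time stands still between calls to the robot, and variables do not carry over. Pictures are saved under pics/ and viewed, at most 10 in all, crops included, and the job is handed in when it is done.

```bash
ls; mkdir -p pics; cat > h.py <<'E'
import numpy as np, cv2
from plant import env, cams, sensors
def snap(n):
    return cams.snapshot(n)
def pt(s,u,v,z=None):
    """pixel -> world; by depth, or on plane world z"""
    K=np.array(s["camera_matrix"]); xd=(u-K[0,2])/K[0,0]; yd=(v-K[1,2])/K[1,1]
    x,y=xd,yd
    for _ in range(20):
        f=1+s["k1"]*(x*x+y*y); x,y=xd/f,yd/f
    R=np.array(s["rotation"]); 
    if R.shape!=(3,3): raise SystemExit(("rot",R))
    d=R@np.array([x,y,1.]); o=np.array(s["xyz"])
    t=s["z_map"][int(round(v)),int(round(u))] if z is None else (z-o[2])/d[2]
    return o+t*d
E
python3 - <<'E'
from h import *
for n in("scene","top"):
    s=snap(n); cv2.imwrite(f"pics/{n}0.png",s["image"]); np.save(f"{n}0.npy",s,allow_pickle=True); print(n,s["xyz"],np.round(s["rotation"],3),s["k1"],s["camera_matrix"])
print(sensors.current_t(),sensors.current_tcp_rot(),sensors.current_finger_gap())
E
```

```text
pics
scene [-0.061305    0.44386786  0.53416313] [ 0.257 -0.455  0.752 -0.401] 0.038175610589315186 [[448.35574312   0.         276.2860309 ]
 [  0.         448.35574312 208.49282233]
 [  0.           0.           1.        ]]
top [0.4232785  0.11373106 1.00181879] [ 0.063 -0.698  0.71  -0.066] -0.15083212172645585 [[479.14636634   0.         282.66897444]
 [  0.         479.14636634 213.93725747]
 [  0.           0.           1.        ]]
0.1 [-3.09706280e-04  1.91689553e-01  9.81455204e-01 -8.37867497e-04] 1.0027641160928094
```

```bash
python3 - <<'E'
t=open('h.py').read()
t=t.replace('''    if R.shape!=(3,3): raise SystemExit(("rot",R))\n''','').replace('R=np.array(s["rotation"]); ','R=Rot.from_quat(np.roll(s["rotation"],-1)).as_matrix()').replace('import numpy as np, cv2','import numpy as np, cv2\nfrom scipy.spatial.transform import Rotation as Rot')
open('h.py','w').write(t)
E
python3 -c "
from h import *
for n in('scene','top'):
    s=np.load(n+'0.npy',allow_pickle=True).item(); print(n,pt(s,280,210),pt(s,100,300),pt(s,450,300))"
```

```text
scene [6.64114350e-01 7.76725111e-02 2.97733918e-04] [ 5.66722552e-01  4.67199688e-01 -3.97623413e-04] [ 0.29389909 -0.04428211 -0.00148068]
top [6.17243741e-01 1.14008700e-01 3.84854414e-04] [ 0.43014661  0.4987237  -0.00236839] [ 0.41817613 -0.24248781 -0.00341777]
```

View pics/top0.png

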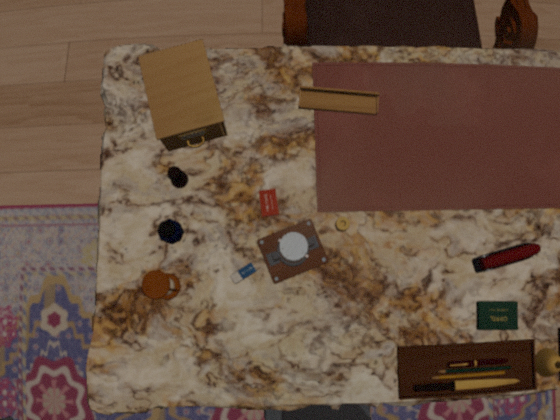

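View pics/scene0.png

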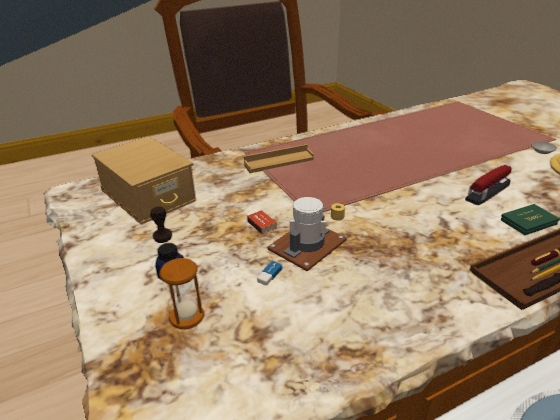

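The top view shows the stand centred near (292,250), with the cap at (293,246), the eraser at (244,273), the sharpener at (342,225) and the matchbox at (268,203). The scene view shows the jar at (308,220) with a post at (295,243). I'll enlarge both.

```bash
python3 - <<'E'
from h import *
a=np.load('top0.npy',allow_pickle=True).item(); b=np.load('scene0.npy',allow_pickle=True).item()
A=cv2.resize(a["image"][205:295,250:340],(560,560),interpolation=cv2.INTER_CUBIC)
cv2.imwrite("pics/c0.png",cv2.convertScaleAbs(A,alpha=1.8))
print("cap",pt(a,293,246,.0925),pt(a,293,246), pt(b,308,204))
# cap by height points
for n,s in(("top",a),("scene",b)):
    P=[pt(s,u,v) for u in range(250,350) for v in range(190,295)]
    P=np.array(P); d=P[(P[:,2]>.088)&(P[:,2]<.1)]
    (c,r)=cv2.minEnclosingCircle(d[:,:2].astype(np.float32)); print(n,len(d),c,r,d.mean(0))
    d=P[(P[:,2]>.04)&(P[:,2]<.054)]; print(len(d),d.mean(0))
E
```

```text
cap [0.52904328 0.0903148  0.0925    ] [0.52897272 0.09033042 0.09310661] [0.52932367 0.08845359 0.09443435]
top 643 (0.5301768183708191, 0.09034696966409683) 0.027843808755278587 [0.52977753 0.09028421 0.09425483]
110 [0.52863869 0.0926879  0.04990885]
scene 445 (0.5312637090682983, 0.08911663293838501) 0.02958548627793789 [0.52601101 0.09091607 0.09334939]
309 [0.51709876 0.10078718 0.04710723]
```

View pics/c0.png

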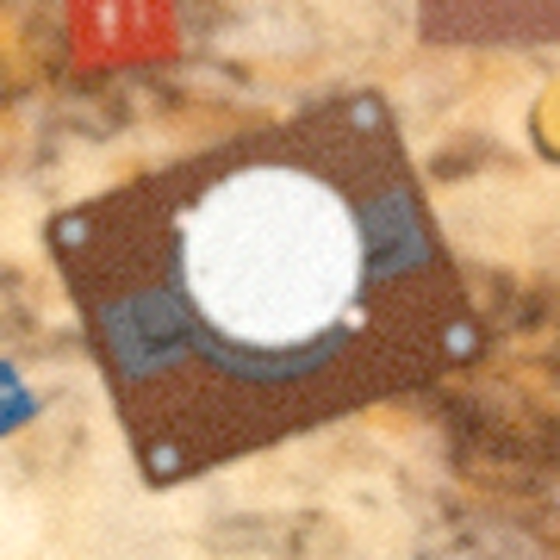

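The crop shows the cap centred near (272,257) and base screws at (72,232), (365,113), (460,340) and (165,458). The ribs peek out at (184,218) and (355,318), with posts at about (400,235) and (145,330). Next I'll turn these into angles and check the IK.

```bash
python3 - <<'E'
from h import *
a=np.load('top0.npy',allow_pickle=True).item()
f=lambda x,y,z:pt(a,250+(x+.5)*90/560-.5,205+(y+.5)*90/560-.5,z)
S=[f(72,232,.009),f(365,113,.009),f(460,340,.009),f(165,458,.009)]
c=np.mean(S,0); print("nest",c)
an=lambda v:np.arctan2(v[1],v[0])
print("stand -y dir",an(S[1]-S[0]),an(S[2]-S[3]),"+x dir",an(S[1]-S[2]))
r1,r2=f(352,320,.057),f(184,219,.057); print("ribs",an(r1-r2),np.linalg.norm(r1-r2),(r1+r2)/2, an(r1-c),an(r2-c)+np.pi)
p=f(400,235,.05)-f(145,330,.05);print("post",an(p),np.linalg.norm(p),(f(400,235,.05)+f(145,330,.05))/2)
print(f(272,257,.0925))
q0=sensors.current_joints()
for yaw in np.arange(-3.1,3.2,.4):
    q=Rot.from_euler('ZX',[yaw,np.pi]).as_quat(); q=np.roll(q,1)
    s=env.solve_ik([.53,.0903,.16],list(q)); s2=env.solve_ik([.53,.0903,.062],list(q)); print(round(yaw,2),None if s is None else np.round(s,3),s2 is not None)
E
```

```text
nest [0.52960255 0.08981742 0.009     ]
stand -y dir -1.1984497067474842 -1.209303717720967 +x dir 0.36721748737886517
ribs -2.132551051280922 0.0624331127509165 [0.52944331 0.0902314  0.057     ] -2.144029356351119 4.161918950090537
post -1.2305106634060927 0.08741127084392553 [0.52600542 0.08851    0.05      ]
[0.52925626 0.089748   0.0925    ]
-3.1 [-0.042  0.06   1.902  0.     1.179 -1.655] True
-2.7 [-0.042  0.06   1.902  0.     1.179 -2.055] True
-2.3 [-0.042  0.06   1.902  0.     1.179 -2.455] True
-1.9 None False
-1.5 None False
-1.1 [-0.042  0.06   1.902 -0.     1.179  2.629] True
-0.7 [-0.042  0.06   1.902 -0.     1.179  2.229] True
-0.3 [-0.042  0.06   1.902 -0.     1.179  1.829] True
0.1 [-0.042  0.06   1.902 -0.     1.179  1.429] True
0.5 [-0.042  0.06   1.902 -0.     1.179  1.029] True
0.9 [-0.042  0.06   1.902 -0.     1.179  0.629] True
1.3 [-0.042  0.06   1.902 -0.     1.179  0.229] True
1.7 [-0.042  0.06   1.902  0.     1.179 -0.171] True
2.1 [-0.042  0.06   1.902  0.     1.179 -0.571] True
2.5 [-0.042  0.06   1.902  0.     1.179 -0.971] True
2.9 [-0.042  0.06   1.902  0.     1.179 -1.371] True
```

```bash
python3 - <<'E'
from h import *
q=lambda yaw:list(np.roll(Rot.from_euler('ZX',[yaw,np.pi]).as_quat(),1))
env.reach([.5297,.09,.2],q(0.1))
s=snap("wrist"); cv2.imwrite("pics/w1.png",s["image"])
P=np.array([pt(s,u,v) for u in range(0,560,2) for v in range(0,420,2) if s["z_map"][v,u]>0])
n=np.hypot(P[:,0]-.53,P[:,1]-.09)
d=P[(abs(P[:,2]-.0935)<.006)&(n<.05)]; print(len(d),d.mean(0),cv2.minEnclosingCircle(d[:,:2].astype(np.float32)))
print(s["xyz"],sensors.current_t(),sensors.current_joints(),sensors.current_eef_pos(),sensors.current_contact_force(),sensors.current_torque())
np.save("w1.npy",s,allow_pickle=True)
E
```

```text
865 [0.53199068 0.08924893 0.09534317] ((0.5307942032814026, 0.08910459280014038), 0.02751411870121956)
[0.59752479 0.09704536 0.34452944] 2.2583 [-4.16922943e-02  1.20271506e-02  1.87343691e+00  1.29690219e-04
  1.25600653e+00  1.42780984e+00] [0.52970035 0.09063208 0.2000762 ] [ 0.41353808 -0.1881155   0.26726981] [-0.00525182 -0.00067019  0.05849291]
```

View pics/w1.png

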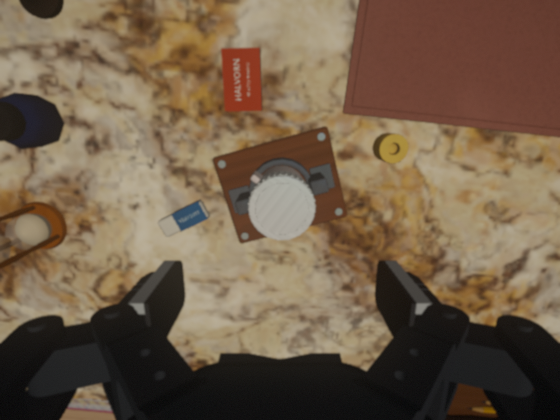

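The wrist view shows the cap at (282,207) and a rib at (256,178), and the path is clear. The fits agree on about (0.530, 0.090), so I'll descend, grip, and spin stepwise while watching the moment.

```bash
cat >> h.py <<'E'
def rd():
    F=[];M=[]
    for _ in range(4):
        F.append(sensors.current_contact_force());M.append(sensors.current_torque());env.wait(.02)
    return np.mean(F,0),np.mean(M,0)
def turn(d,n):
    "anticlockwise by n steps of d"
    for _ in range(n):
        j=np.array(T["q"]); j[5]-=d; env.move_joints(list(j)); T["q"]=j
        F,M=rd(); print(round(T["q0"]-j[5],3),round(T["q0"]-sensors.current_joints()[5],3),"F",F.round(1),"M",M.round(3),"t",round(sensors.current_t(),2))
T={}
E
python3 - <<'E'
from h import *
env.move_straight([.5302,.0898,.1],v=.12)
print(rd())
h=env.move_straight([.5302,.0898,.060],v=.06,until_force=8); print(h,sensors.current_eef_pos())
env.gripper_close(60); env.wait(.2)
print("gap",sensors.current_finger_gap(),sensors.current_gripper_force(),rd())
T["q"]=np.array(sensors.current_joints()); T["q0"]=T["q"][5]; print(T)
np.save("q0.npy",T["q"])
turn(.1,4)
np.save("q.npy",T["q"])
E
```

```text
(array([-0.13020084,  0.15678843,  0.13660746]), array([ 0.00303303,  0.00535663, -0.02951083]))
False [0.53043246 0.08978795 0.06014875]
gap 0.6172625458028287 62.647874811664224 (array([-1.67346039, -1.53258049,  5.40661624]), array([-0.20494778,  0.26064032,  0.01425265]))
{'q': array([-4.32967903e-02,  2.11564300e-01,  1.94341188e+00, -3.72799075e-04,
        9.85414173e-01,  1.42760815e+00]), 'q0': np.float64(1.427608151675962)}
0.1 0.098 F [ 0.  -0.2  1.5] M [ 0.008 -0.032  0.022] t 5.12
0.2 0.197 F [0.5 0.2 1.4] M [ 0.196 -0.044 -0.008] t 5.43
0.3 0.297 F [0.1 0.7 1.9] M [ 0.217 -0.016 -0.001] t 5.75
0.4 0.397 F [0.1 0.6 1.8] M [0.195 0.035 0.008] t 6.07
```

```bash
python3 - <<'E'
from h import *
T["q"]=np.load("q.npy"); T["q0"]=np.load("q0.npy")[5]
turn(.04,10)
np.save("q.npy",T["q"])
for n in("scene","top"):
    s=snap(n); np.save(n+"2.npy",s,allow_pickle=True)
I=cv2.resize(np.load("scene2.npy",allow_pickle=True).item()["image"][170:280,235:385],(800,587),interpolation=cv2.INTER_CUBIC); cv2.imwrite("pics/s2.png",cv2.convertScaleAbs(I,alpha=1.3))
E
```

```text
0.44 0.438 F [0.6 0.8 2.4] M [0.235 0.029 0.006] t 6.38
0.48 0.479 F [0.2 0.9 2.1] M [ 0.248 -0.014  0.017] t 6.7
0.52 0.519 F [0.2 1.3 1.9] M [ 0.232 -0.013 -0.004] t 7.02
0.56 0.559 F [0.2 0.9 2.3] M [ 0.206  0.088 -0.048] t 7.33
0.6 0.599 F [-2.1  0.4  3.8] M [ 0.136  0.352 -0.114] t 7.65
0.64 0.639 F [-2.  -0.2  4.4] M [ 0.145  0.432 -0.089] t 7.97
0.68 0.679 F [-2.4  0.2  4.4] M [ 0.15   0.464 -0.089] t 8.28
0.72 0.719 F [-2.5  0.2  4.1] M [ 0.11   0.42  -0.074] t 8.6
0.76 0.759 F [-2.3  0.7  4.5] M [ 0.162  0.404 -0.073] t 8.92
0.8 0.799 F [-1.7  0.7  4.7] M [ 0.158  0.373 -0.076] t 9.23
```

View pics/s2.png

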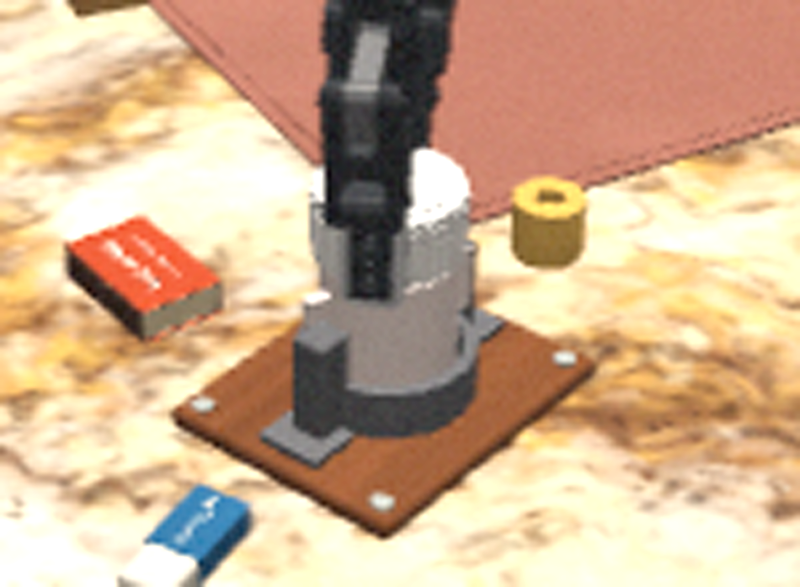

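The brace shows at 0.57 rad as predicted (Mz step), and the left rib at (318,298) sits against the post at (320,335). I'll keep unscrewing to about 1.25 rad past the brace, i.e. 1.83 in total.

```bash
python3 - <<'E'
from h import *
T["q"]=np.load("q.npy"); T["q0"]=np.load("q0.npy")[5]
turn(.1,6); turn(.05,8)
print(sensors.current_finger_gap(),sensors.current_eef_pos())
turn(.03,1)
np.save("q.npy",T["q"])
s=snap("scene"); I=cv2.resize(s["image"][170:280,235:385],(800,587),interpolation=cv2.INTER_CUBIC); cv2.imwrite("pics/s3.png",cv2.convertScaleAbs(I,alpha=1.3))
E
```

```text
0.9 0.9 F [-1.8  0.7  4.6] M [0.152 0.314 0.03 ] t 9.65
1.0 1.0 F [-1.4  0.8  5.9] M [0.147 0.283 0.058] t 9.97
1.1 1.1 F [-1.7  1.   7.6] M [0.154 0.331 0.044] t 10.28
1.2 1.2 F [-2.3  1.3  8.9] M [0.193 0.45  0.022] t 10.6
1.3 1.3 F [-2.8  1.7 10. ] M [ 0.197  0.587 -0.008] t 10.92
1.4 1.4 F [-3.4  1.5 10.2] M [ 0.205  0.567 -0.012] t 11.23
1.45 1.449 F [-3.   1.6 10.5] M [ 0.251  0.615 -0.044] t 11.55
1.5 1.499 F [-3.4  1.1 10.9] M [ 0.245  0.653 -0.037] t 11.87
1.55 1.549 F [-4.2  1.5 10.7] M [ 0.24   0.702 -0.031] t 12.18
1.6 1.599 F [-3.8  1.8 11.2] M [ 0.233  0.702 -0.054] t 12.5
1.65 1.649 F [-4.2  2.4 11. ] M [ 0.242  0.72  -0.064] t 12.82
1.7 1.699 F [-3.6  2.1 10.3] M [ 0.259  0.711 -0.028] t 13.13
1.75 1.749 F [-3.8  1.4 10.6] M [ 0.233  0.727 -0.051] t 13.45
1.8 1.799 F [-4.1  1.2 11.2] M [ 0.226  0.742 -0.035] t 13.77
0.6178049271382602 [0.53130364 0.08983034 0.06190845]
1.83 1.829 F [-4.3  1.3 11.1] M [ 0.218  0.764 -0.088] t 14.08
```

View pics/s3.png

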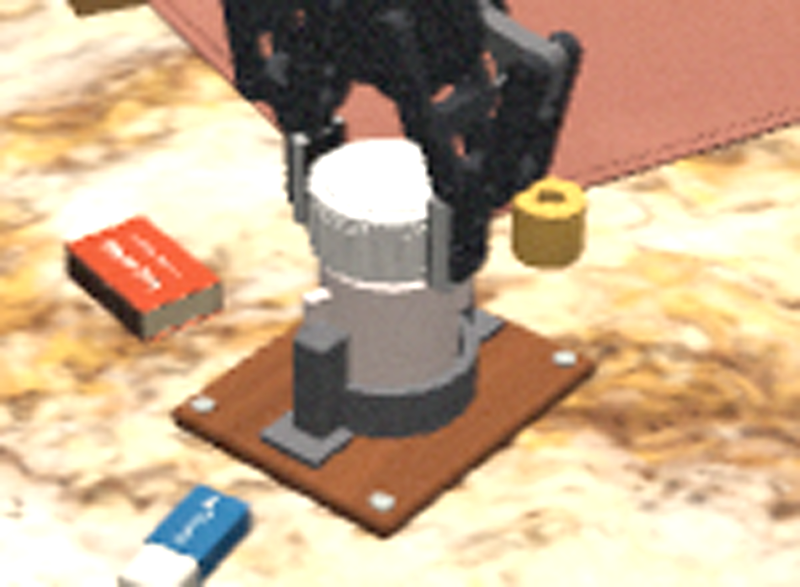

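The cap has risen evenly (a light gap shows at (385,282)), the ribs are still at the posts, and the rise levelled off near 1.5 rad, so the thread has let go. I'll lift gently with force checks.

```bash
python3 - <<'E'
from h import *
x,y=.5306,.0898
for z in(.066,.072,.078,.084):
    h=env.move_straight([x,y,z],v=.02,until_force=16); F,M=rd(); print(z,h,sensors.current_eef_pos().round(4) if hasattr(sensors.current_eef_pos(),'round') else sensors.current_eef_pos(),F.round(1),M.round(2),sensors.current_t())
    if h or F[2]<-3: break
s=snap("scene"); I=cv2.resize(s["image"][170:280,235:385],(800,587),interpolation=cv2.INTER_CUBIC); cv2.imwrite("pics/s4.png",cv2.convertScaleAbs(I,alpha=1.3))
E
```

```text
0.066 False [0.5303 0.0897 0.0654] [ 0.2 -0.2 -0.2] [-0.03 -0.04 -0.02] 14.6083
0.072 False [0.5306 0.0898 0.072 ] [-0.2  0.2 -0.2] [0.01 0.02 0.  ] 15.125
0.078 False [0.5306 0.0898 0.078 ] [-0.3  0.1 -0.1] [-0.    0.02  0.03] 15.6417
0.084 False [0.5306 0.0898 0.084 ] [-0.3  0.1 -0.3] [-0.02 -0.   -0.04] 16.1583
```

View pics/s4.png

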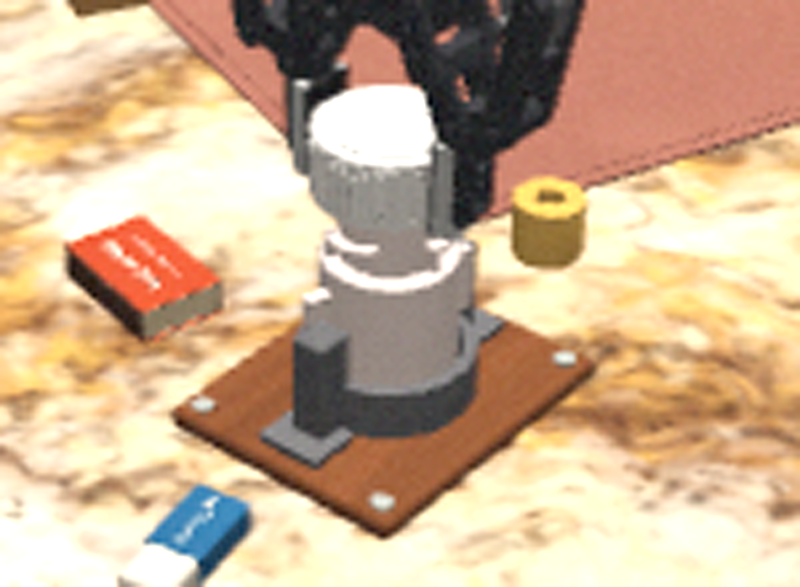

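The cap is off cleanly: the neck shows at (385,245), the jar is seated and the ribs are at the posts. Next is the final lift and a check.

```bash
python3 - <<'E'
from h import *
env.move_straight([.5306,.0898,.104],v=.04); env.wait(.3)
s=snap("scene"); I=cv2.resize(s["image"][150:280,225:395],(784,600),interpolation=cv2.INTER_CUBIC); cv2.imwrite("pics/s5.png",cv2.convertScaleAbs(I,alpha=1.3))
print(sensors.current_eef_pos(),rd(),sensors.current_t(),sensors.current_finger_gap(),sensors.current_gripper_force())
# cap top heights: pixels around crop (370..400,150..170)
print([pt(s,u,v).round(4) for v in range(166,196,3) for u in(300,306)])
E
```

```text
[0.53050185 0.08979808 0.10381174] (array([ 0.20655614,  0.01988867, -0.28303438]), array([ 0.00709839, -0.00137247, -0.00765135])) 17.275 0.6151552310981764 63.547799326479435
[array([0.5555, 0.091 , 0.1608]), array([ 0.8072, -0.0705,  0.0039]), array([ 0.8029, -0.0507,  0.0025]), array([ 0.7972, -0.0647,  0.0016]), array([ 0.7882, -0.0423,  0.0032]), array([ 0.782 , -0.0558,  0.0026]), array([0.5581, 0.0893, 0.1409]), array([ 0.7676, -0.0475,  0.0033]), array([0.5554, 0.0908, 0.1364]), array([0.5477, 0.0828, 0.1379]), array([0.5453, 0.0965, 0.1367]), array([0.5384, 0.0881, 0.1378]), array([0.537 , 0.1012, 0.136 ]), array([0.5298, 0.0932, 0.1375]), array([0.5253, 0.1078, 0.1378]), array([0.5204, 0.0987, 0.1377]), array([0.5182, 0.1118, 0.1366]), array([0.5134, 0.1027, 0.1364]), array([0.5182, 0.1118, 0.1305]), array([0.5101, 0.1045, 0.1327])]
```

View pics/s5.png

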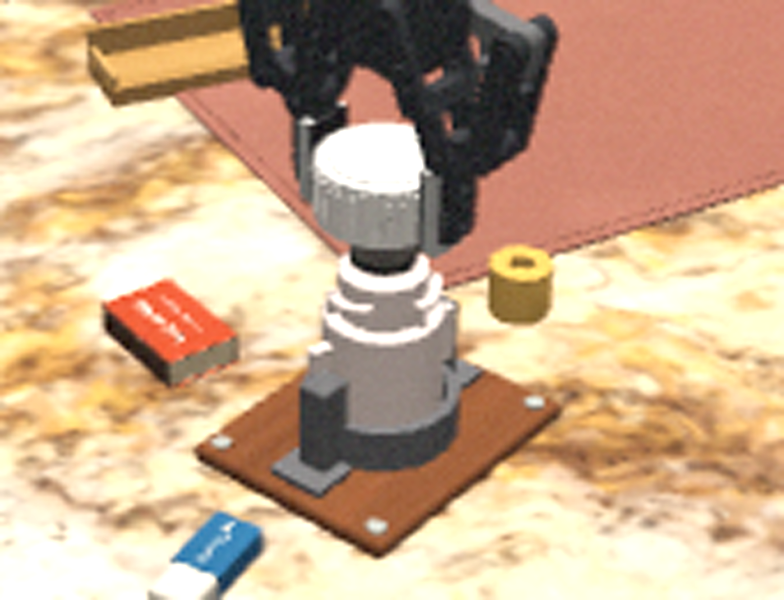

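The cap is level with its top at 137 mm, so its lower edge is about 26 mm above the mouth. The jar is standing in its nest with the ribs at the posts, so I'm handing in.

```bash
python3 -c "
from h import *
print(env.hand_in())"
```

```text
the job is handed in; nothing more can be done
None
```

The job is handed in: the jar was braced on its posts and unscrewed in one grip, and the cap is held level about 26 mm above the mouth, with the jar still in its nest and the other things left alone.

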